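Seat the module in the test jig and hold the selector on its third click

TASK

Take the orange module off the blue mat and set it (do not drop it) fully down in the black nest of the grey test jig, either way round, and let go of it. Then turn the jig's spring-return selector clockwise, counting the clicks, to the third stop (the larger green dot) without running on towards the fourth, and keep holding it there: the program finishes while the robot still holds the selector. Leave the selector at rest until the module is seated, and leave the solder spool, flux bottle and screwdriver alone.

Things in the scene. Friction and masses are not known exactly. Their poses are not given: they have to be found in the camera images.
- module: loose orange block with a green band near its foot and a white label on top, 56 long (x) x 36 wide (y) x 34 high (z) mm, about 0.12 kg, standing on the blue mat (mat 160 x 220 mm, top 4 mm above the table). Origin: centre of its underside; x along the 56 mm side, z up.
- jig: fixed grey box 150 (x) x 270 (y) x 45 (z) mm on the table, with three small lamps on top; origin at the centre of its underside. The nest lies on its top 68 mm along +y, the axis of the selector 68 mm along -y.
- nest (a point): centre of the floor of the black nest on top of the jig, 45 mm above the table. The nest is a frame 96 x 76 mm, 8 mm high, round a pocket 59 (x) x 39 (y) mm with its upper edges chamfered 2.5 mm. The seated module's origin lies here, its x along this x (or turned half round); 26 mm of it stand above the frame. Axes as the jig's.
- handle: black bar grip of the selector, 44 long (x) x 14 wide (y) x 34 high (z) mm, white pointer stripe on its -x half; origin in the middle of its underside, on the turning axis, 59 mm above the table. It stands on a black disc of 48 mm diameter. It turns with the selector; at rest its x axis is 36 degrees anticlockwise (seen from above) of the jig's x. Pinch it across the 14 mm.
- handle_grip (a point): point on the selector's turning axis, 20 mm above the underside of the bar grip (79 mm above the table), where it is best pinched; axes as the handle's.
- selector (a joint): selector angle in rad: 0 at its rest stop, growing clockwise seen from above, up to 2.1. Clicks every 24 degrees: first stop 0.419, second 0.838, third 1.257, fourth 1.676. It resists with a return spring (0.07 to 0.095 N m) plus or minus 0.07 N m of detent: most 6 degrees past a stop, least 6 degrees before the next. Let go, it springs back to rest. Panel dots: white, larger green at the third stop.
- spool: bystander: reel of solder with yellow flanges, 54 mm diameter, 45 mm high, standing on the table; origin at the centre of its underside.
- flux: bystander: small amber bottle with black cap, 34 mm diameter, 70 mm high, standing on the table; origin at the centre of its underside.
- driver: bystander: screwdriver with a blue handle, 170 mm long, lying on the table along its x axis.
Not all that is in view belongs to the job. What is shaped like the module but purple or turquoise is not meant.

How it is judged (in metres and radians):
On the way, in this order (a step that is already met when the one before it is completed fails the run):
1. the module sits fully down in the nest, let go, with the selector still at rest (horizontal distance between module and nest below 0.005 m and z of module in the frame of nest below 0.003 m and angle between module's own z axis and vertical below 0.06 rad and angle between the x axis of module and the x axis of nest, either way round below 0.12 rad and contact force between the fingers and module below 0.1 N and linear speed of module below 0.02 m/s and value of joint selector below 0.15 rad), for 0.2 s.
2. the selector is turned past its second stop, on the way to the third (value of joint selector above 0.88 rad and contact force between the fingers and handle above 0.5 N).
At the end, for the whole second after the job is handed in: The fingers still hold the selector's bar (more than 1 N) and keep it still on the third stop, within 0.14 rad (8 degrees); the module, not touched by the fingers, sits in the nest: within 5 mm of its centre, no more than 3 mm off its floor, level and square to it (horizontal distance between module and nest below 0.005 m and z of module in the frame of nest below 0.003 m and angle between module's own z axis and vertical below 0.06 rad and angle between the x axis of module and the x axis of nest, either way round below 0.12 rad and value of joint selector between 1.117 and 1.397 rad and contact force between the fingers and handle above 1 N and contact force between the fingers and module below 0.1 N and velocity of joint selector between -0.1 and 0.1 rad/s); the arm keeps its last pose, push and grip.
It fails at once if the selector is run on past the third stop, towards the fourth (value of joint selector above 1.5 rad).
It fails at once if the selector is turned while the module is not in the nest (value of joint selector above 0.25 rad and (horizontal distance between module and nest above 0.008 m or z of module in the frame of nest above 0.006 m)).
It fails at once if the module is dropped or thrown (linear speed of module above 0.5 m/s and contact force between the fingers and module below 0.02 N).
It fails at once if the solder spool, flux bottle or screwdriver is pushed away or knocked over (distance of any of spool, flux, driver from where it was at the start of the episode above 0.025 m or angle between any of spool, flux's own z axis and vertical above 0.4 rad).
It also fails if it takes over 64 s, if anything falls off the work surface, if the arm or the gripper's body presses on something with over 40 N, if the wrist force passes 120 N, or if a joint passes its speed limit or range.

ROBOT

A 7-joint arm with a two-finger parallel gripper is mounted at the origin on the work surface. World frame = base frame: x ahead of the robot, y to its left, z up, the work surface at z = 0. Lengths are in mm, angles in rad, forces in N, time in s.
With the tool pointing down it reaches from about 400 to 875 mm from the base axis. Payload 4.4 kg.
Tool frame: the origin (TCP) lies on the mounting face of the last link; the fingertips stand 173 mm ahead of it and the grasp point (between the pads) lies 155 mm ahead of it; z points along the fingers, y is the line along which they close (so a half turn about z gives the same grasp; the last joint's range is limited). The gripper opens to 85 mm and grips with 20 to 120 N. Pads are 22 mm wide; open, the fingers measure 114 mm over their backs; the gripper's body (76 mm by 85 mm) begins 54 mm behind the grasp point. The pads swing forward as they close: fully open they stand 13 mm farther back than shut.
Start: joints at [1.039, 0.628, 0.038, 1.517, -0.027, 0.996, -0.02], TCP at [291.961, -580.753, 404.713] pointing down, gripper open.
Joint ranges: [-3.06, 3.06], [-0.37, 2.12], [-1.25, 1.32], [0.18, 2.47], [-1.1, 4.24], [0.23, 1.98], [-2.94, 2.94]. Speed limits (rad/s): [2.57, 2.57, 3.14, 3.14, 3.14, 3.14, 3.14].

INTERFACE

Orientations are given as [roll, pitch, yaw] about the fixed x, y, z axes, in that order (R = Rz(yaw) Ry(pitch) Rx(roll)).
In Python, from cell import * gives the robot as it stands. The module is installed in compiled form; this text tells all that it offers.
- The arm moves only by the tool jog_arm, never from a script. Its argument "steps" is a list of rows, each a list of 7 numbers: the opening, from -1 (shut) to 1 (fully open), so that 0 is half open, then the shift along the tool's x, y, z as a fraction of full scale, then the turn, a rotation vector about the tool's x, y, z as a fraction of full scale. A call has 1 to 10 rows; each row shifts and turns the commanded pose from where the row before left it, along the tool's axes as they then stand; what a row does not reach is not made up. Full scale, the value 1, is 500 mm for a shift and 2 rad for a turn. A row lasts 1/8 s, in which the tool goes at most 62.5 mm and 10.7 degrees, less where a joint would pass 70% of its speed; a pose out of reach is approached as far as the arm can. A call with a number of a shift or a turn outside -1 to 1 is refused whole. A call with a gripper value outside its range is refused whole. The fingers move at their own pace and stop on an object; the grip force is fixed at half the most. Time passes only in rows, so rows that do not move let the fingers close. It gives the time, the measured TCP pose, the force, the opening and the grip force at its end, in the units of the state.
- read_state(): the state, without advancing time (a new reading comes with each control period).
- get_image(name): name is "side" or "top"; returns a dict with "pixels" (420x560x3 uint8, red, green, blue), "depth" (420x560 float32, mm along the optical axis (not along the pixel's ray), 0 where there is no reading), "vertical_fov" (degrees; the focal length in pixels is half the picture's height over the tangent of half this angle, whatever the lens; pixels are square), "cx", "cy" (the principal point, pixels), "k1" (the pictures are not rectified: a ray, as slopes to the right and down, at radius r is drawn at 1 + k1 r^2 times it, then the intrinsics apply), "R" (3x3) and "t" (3): a world point X has camera coordinates R X + t. Camera axes: x right, y down, z forward; pixel columns grow to the right and rows downward; lengths in mm; the calibration is good to about 2 mm. A picture is of the moment at which its call begins.
- finish_job(): hands the job in; it is judged then, once.
The state is a dict: "clock": time; "qpos": joint angles; "qd": joint speeds; "tau": joint torques, N m; "eef_pos": TCP position; "tool_rot": TCP orientation; "force": force on the tool from outside, world axes, zero at the start; "torque": the same for the moment, N m; "width": finger opening in mm; "gripper_force": force on a finger pad.
Only numpy, scipy, OpenCV 4.12 (cv2) and the standard library are available. Lean on these libraries where they do the work, as an engineer would, in place of code of your own. Each camera call takes 0.05 s, during which the arm holds its last target. There are 200 camera calls.

## Working session

There is one attempt and no reset: what is moved stays moved. The work goes in short steps, Python scripts to look and compute and a tool call to move; the robot and the scene stay as the last step left them, time stands still between calls to the robot, and variables do not carry over. Pictures are saved under pics/ and viewed, at most 10 in all, crops included, and the job is handed in when it is done.

Besides the shell and the picture viewer there is one more tool, called as a command line: name --pt "numbers of a row" for each row, then --argument value for the rest. jog_arm: Moves the arm, as the interface text tells. Shift numbers are shares of 500 mm and turn numbers shares of 2 rad, none past 1 either way. Its arguments: {"type":"object","properties":{"steps":{"type":"array"}},"required":["steps"]}

```bash
mkdir -p pics; cat > h.py <<'E'
from cell import *
import numpy as np, cv2
def K(im):
    f=im["pixels"].shape[0]/2/np.tan(np.radians(im["vertical_fov"]/2)); return f
def slopes(im,uv):
    uv=np.atleast_2d(np.asarray(uv,float)); f=K(im)
    d=(uv-[im["cx"],im["cy"]])/f; s=d.copy()
    for _ in range(20): s=d/(1+im["k1"]*(s**2).sum(1,keepdims=True))
    return s
def onplane(im,uv,z):
    s=slopes(im,uv); R=np.array(im["R"]);t=np.array(im["t"])
    c=-R.T@t; d=np.c_[s,np.ones(len(s))]@R
    return c+d*((z-c[2])/d[:,2])[:,None]
def cloud(im):
    h,w=im["depth"].shape; u,v=np.meshgrid(np.arange(w),np.arange(h))
    s=slopes(im,np.c_[u.ravel(),v.ravel()]); z=im["depth"].ravel().astype(float)
    P=np.c_[s,np.ones(len(s))]*z[:,None]
    return ((P-np.array(im["t"]))@np.array(im["R"])).reshape(h,w,3)
def save(im,n): cv2.imwrite("pics/"+n,cv2.cvtColor(im["pixels"],cv2.COLOR_RGB2BGR))
E
python3 - <<'E'
from h import *
print(read_state())
for n in("top","side"):
    im=get_image(n); save(im,n+"1.png"); R=np.array(im["R"]); print(n,-R.T@np.array(im["t"]),R.round(3).tolist(),im["vertical_fov"],im["cx"],im["cy"],im["k1"])
E
```

```text
{'clock': 0.0, 'qpos': array([ 1.03918461,  0.62931094,  0.03840824,  1.51839592, -0.02703307,
        0.99629178, -0.02002052]), 'qd': array([-5.07120595e-05, -1.67471940e-03, -4.17394885e-04,  6.22103859e-04,
       -1.91523128e-03, -6.89262034e-04,  6.72891410e-04]), 'tau': array([ 8.55784292e-04, -5.63401258e+01,  1.22627757e+00, -1.93448031e+01,
        1.09452812e-02,  1.03382368e-02, -1.60488327e-05]), 'eef_pos': array([ 291.85610198, -580.44795611,  403.8020285 ]), 'tool_rot': array([-3.13970292e+00, -2.38034798e-05,  4.65799822e-01]), 'force': array([-0.22679342,  0.24480373,  0.31726614]), 'torque': array([ 0.02069814,  0.02462594, -0.00121626]), 'gripper_force': 0.0, 'width': 85.46326545665197}
top [ 480.34910858  141.84268605 1275.07594006] [[0.002, -1.0, -0.011], [-0.999, -0.002, -0.054], [0.054, 0.011, -0.998]] 47.06084571739264 272.7103646946613 202.27129411950077 -0.07638055320019055
side [ 259.35751557 -493.01548859  504.9201835 ] [[0.918, -0.397, -0.021], [-0.23, -0.486, -0.843], [0.324, 0.779, -0.537]] 54.804991020418214 279.7195699843118 208.84566403451024 -0.006906248337240201
```

View pics/top1.png

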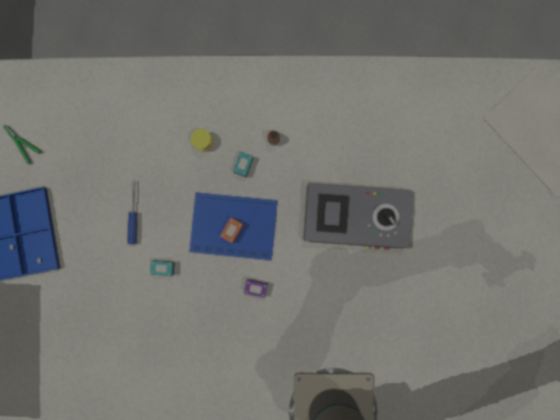

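View pics/side1.png

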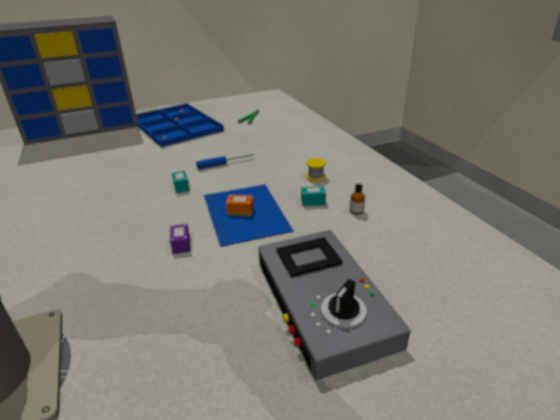

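The top view shows the orange module at about (232,231) on the mat, the nest at (334,213) and the selector at (386,217). The purple and turquoise blocks at (256,288), (162,268) and (243,164) are decoys. The side view shows the module at (240,205), the nest at (309,256) and the selector at (344,300).

```bash
cat > m.py <<'E'
from h import *
def fit(P):
    (c,(w,h),a)=cv2.minAreaRect(P[:,:2].astype(np.float32)); 
    if w<h: a+=90; w,h=h,w
    return np.round(c,1),round(w,1),round(h,1),round((a+90)%180-90,1)
def big(m):
    n,l,s,_=cv2.connectedComponentsWithStats(m.astype(np.uint8)); return l==1+s[1:,4].argmax()
def px(m): v,u=np.nonzero(m); return np.c_[u,v]
if __name__=="__main__":
  for n in("top","side"):
    im=get_image(n); C=cloud(im); hsv=cv2.cvtColor(im["pixels"],cv2.COLOR_RGB2HSV); H,S,V=cv2.split(hsv); X,Y,Z=C[...,0],C[...,1],C[...,2]
    print(n)
    o=big((H<14)&(S>130)&(V>80)&(abs(X-480)<150)&(Y>120)&(Y<350)); 
    o=cv2.morphologyEx(o.astype(np.uint8),cv2.MORPH_CLOSE,np.ones((9,9)))>0
    print(" orange n",o.sum(),"z pct",np.percentile(Z[o],[5,50,95]).round(1))
    t=o&(abs(Z-38)<5); print(" module by ray z38",fit(onplane(im,px(t),38)),"cloud",fit(C[t]))
    wl=cv2.erode(o.astype(np.uint8),np.ones((3,3)))>0
    wl=wl&(S<110); 
    if wl.sum()>4: print(" label",fit(onplane(im,px(wl),38)),wl.sum())
    j=big((Z>40)&(Z<50)&(X>380)&(X<650)&(Y<120)&(Y>-250)); print(" jig top",fit(onplane(im,px(j),45)),"z",np.median(Z[j]))
    f=big((V<60)&(Z>38)&(Z<62)&(Y>-20)&(Y<110)&(X>380)&(X<620)); f2=f&(Z>30); print(" nest frame",f.sum(),np.median(Z[f]),fit(onplane(im,px(f2),53)))
    h=(Z>75)&(Y<0)&(Y>-200)&(X>400)&(X<620); 
    if h.sum()>3: print(" handle",h.sum(),fit(C[h]),fit(onplane(im,px(h&(Z>85)),93)) if (h&(Z>85)).sum()>3 else "", np.percentile(Z[h],[50,95]))
    d=big((Z>52)&(Z<66)&(Y<-10)&(Y>-200)&(X>400)&(X<620)); print(" disc",d.sum(),cv2.minEnclosingCircle(onplane(im,px(d),59)[:,:2].astype(np.float32)))
    g=(H>40)&(H<85)&(S>90)&(Y<20)&(Y>-200)&(X>400)&(X<620); print(" green",[p.round().tolist() for p in onplane(im,px(g),45)[:40:3,:2]])
E
python3 m.py; python3 - <<'E'
from h import *
im=get_image("top");a=cv2.cvtColor(im["pixels"],cv2.COLOR_RGB2BGR)[170:270,180:440]
cv2.imwrite("pics/c.png",cv2.convertScaleAbs(cv2.resize(a,None,fx=3,fy=3,interpolation=cv2.INTER_CUBIC),alpha=1.5))
E
```

```text
top
 orange n 23 z pct [34.8 38.  40.1]
 module by ray z38 (array([468.8, 250.3]), 33.3, 4.7, -28.8) cloud (array([468.7, 250.4]), 33.7, 4.7, -29.3)
 jig top (array([513.2, -61.8]), 269.3, 152.2, 86.1) z 45.731261218209326
 nest frame 564 53.594581492071924 (array([519.6,  11.8]), 96.2, 63.4, -0.3)
 handle 127 (array([ 509.2, -131.1]), 44.8, 15.0, 32.8) (array([ 509.2, -130.6]), 45.5, 15.1, 33.5) [92.96682002 97.30133468]
 disc 262 ((509.5791320800781, -129.6123046875), 33.81669235229492)
 green [[474.0, -100.0]]
side
 orange n 163 z pct [17.1 35.7 38.1]
 module by ray z38 (array([473.4, 257.1]), 52.4, 34.5, -25.4) cloud (array([475. , 261.6]), 51.9, 32.7, -28.1)
 jig top (array([512.7, -64.2]), 271.3, 150.0, 86.1) z 44.31734146145914
 nest frame 820 51.94964191902114 (array([517.5,   7.5]), 97.7, 68.7, -3.9)
 handle 348 (array([ 509.7, -129.8]), 45.2, 14.4, 32.8) (array([ 507.3, -133.3]), 48.9, 15.6, 32.5) [90.66377528 93.32918953]
 disc 433 ((508.3465881347656, -133.06649780273438), 25.978422164916992)
 green [[433.0, -22.0], [573.0, -113.0], [572.0, -114.0], [569.0, -116.0], [574.0, -118.0], [569.0, -118.0], [567.0, -119.0], [431.0, -60.0], [527.0, -110.0], [473.0, -95.0], [477.0, -97.0], [472.0, -97.0], [476.0, -99.0], [470.0, -98.0]]
```

View pics/c.png

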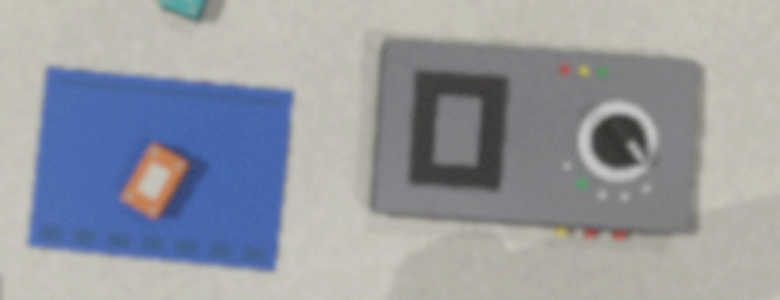

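The crop shows the jig at about -4° and the selector pointer at (640,152), at rest. The module's long axis runs from lower left to upper right, around -30°. I'll refine the module and nest positions.

```bash
python3 - <<'E'
from m import *
for n in("top","side"):
    im=get_image(n); C=cloud(im); X,Y,Z=C[...,0],C[...,1],C[...,2]; V=im["pixels"].max(2); P=im["pixels"].astype(int)
    m=big((Z>31)&(np.hypot(X-475,Y-258)<50)); print(n,m.sum(),np.median(Z[m]),"cloud",fit(C[m]),"ray38",fit(onplane(im,px(m),38)))
    r=big((P[...,0]>P[...,2]+0)&(np.hypot(X-475,Y-258)<50)&(Z>31)); q=onplane(im,px(r),38); print(" red",r.sum(),fit(q))
    k=(np.hypot(X-518,Y-5)<62)&(V<75)&(Z>35); k=big(k)
    cs,hi=cv2.findContours(k.astype(np.uint8),cv2.RETR_CCOMP,cv2.CHAIN_APPROX_NONE)
    for c,h in zip(cs,hi[0]):
        if len(c)>30: print(" contour","hole" if h[3]>=0 else "outer",fit(onplane(im,c[:,0],53)), fit(onplane(im,c[:,0],45)))
E
```

```text
top 310 38.5117430841037 cloud (array([475.4, 263.7]), 55.8, 36.1, -29.7) ray38 (array([475.3, 263.4]), 55.8, 36.6, -30.6)
 red 307 (array([475.5, 263.3]), 55.4, 36.6, -30.7)
 contour outer (array([520.1,   4.5]), 99.0, 81.0, -4.3) (array([520.4,   3.6]), 99.7, 81.6, -4.3)
 contour hole (array([519. ,   5.8]), 60.6, 39.6, -5.0) (array([519.3,   4.9]), 61.0, 39.8, -5.0)
side 257 36.972128212052965 cloud (array([475.3, 263.6]), 56.9, 37.6, -27.2) ray38 (array([473.4, 257.3]), 57.9, 43.0, -25.4)
 red 253 (array([473.7, 257.2]), 57.3, 43.0, -25.4)
 contour outer (array([ 5.17e+02, -1.00e-01]), 99.7, 86.8, -3.7) (array([521.6,   8.6]), 101.5, 88.3, -3.7)
 contour hole (array([ 5.154e+02, -5.000e-01]), 58.1, 36.1, -4.0) (array([520. ,   8.2]), 59.1, 36.8, -4.0)
```

jog_arm --pt "1 0.081 -0.06 0 0 0 0" --pt "1 0.081 -0.06 0 0 0 0" --pt "1 0.081 -0.06 0 0 0 0" --pt "1 0.081 -0.06 0 0 0 0" --pt "1 0.081 -0.06 0 0 0 0" --pt "1 0.081 -0.06 0 0 0 0" --pt "1 0.081 -0.06 0 0 0 0" --pt "1 0.081 -0.06 0 0 0 0" --pt "1 0.081 -0.06 0 0 0 0" --pt "1 0.081 -0.06 0 0 0 0"

```text
clock: 1.6
eef_pos: [519.7, -129.3, 405.0]
tool_rot: [3.141, -0.0, 0.466]
force: [1.1, -0.1, 0.7]
width: 85.5
gripper_force: 0.0
```

jog_arm --pt "1 0.034 -0.093 0 0 0 0" --pt "1 0.034 -0.093 0 0 0 0" --pt "1 0.034 -0.093 0 0 0 0" --pt "1 0.034 -0.093 0 0 0 0" --pt "1 0.034 -0.093 0 0 0 0" --pt "1 0.034 -0.093 0 0 0 0" --pt "1 0.034 -0.093 0 0 0 0" --pt "1 0.034 -0.093 0 0 0 0" --pt "1 0 0 0 0 0 -0.09" --pt "1 0 0 0 0 0 -0.09"

```text
clock: 2.85
eef_pos: [473.1, 263.7, 404.7]
tool_rot: [3.141, 0.0, 0.834]
force: [-0.1, 0.6, 0.1]
width: 85.5
gripper_force: 0.0
```

jog_arm --pt "1 0 0 0 0 0 -0.09" --pt "1 0 0 0 0 0 -0.09" --pt "1 0 0 0 0 0 -0.09" --pt "1 0 0 0 0 0 -0.09" --pt "1 0 0 0 0 0 -0.09" --pt "1 0 0 0 0 0 -0.09" --pt "1 0 0 0 0 0 -0.09" --pt "1 0 0 0 0 0 -0.09" --pt "1 0 0 0 0 0 -0.09" --pt "1 0 0 0 0 0 -0.086"

```text
clock: 4.1
eef_pos: [473.6, 262.5, 404.8]
tool_rot: [3.142, 0.0, 2.623]
force: [-0.1, -0.4, 0.4]
width: 85.4
gripper_force: 0.0
```

```bash
cat > go.py <<'E'
import sys
from h import *
from scipy.spatial.transform import Rotation as Ro
# usage: x y z yawdeg -> tool-axis shift and turn fractions from the measured pose
s=read_state(); R=Ro.from_euler("xyz",s["tool_rot"]); p=np.array(s["eef_pos"])
x,y,z,w=map(float,sys.argv[1:5]); T=Ro.from_euler("xyz",[np.pi,0,np.radians(w)])
print("t",s["clock"],"p",p.round(1),"rpy",np.degrees(s["tool_rot"]).round(2),"q",np.round(s["qpos"],2),"F",np.round(s["force"],1),"T",np.round(s["torque"],2),"w",round(s["width"],1),"g",round(s["gripper_force"],1))
print("shift",(R.inv().apply(np.array([x,y,z])-p)/500).round(4),"turn",((R.inv()*T).as_rotvec()/2).round(4))
E
python3 go.py 475.4 263.5 188 150
```

```text
t 4.1 p [473.6 262.5 404.8] rpy [1.8000e+02 2.0000e-02 1.5029e+02] q [-0.15  0.53 -0.62  1.81  0.38  0.92  0.12] F [-0.1 -0.4  0.4] T [-0.05 -0.03 -0.02] w 85.4 g 0.0
shift [-0.0019  0.0035  0.4336] turn [0.     0.0002 0.0026]
```

jog_arm --pt "1 -0.002 0.0035 0.07 0 0 0.0025" --pt "1 0 0 0.1 0 0 0" --pt "1 0 0 0.1 0 0 0" --pt "1 0 0 0.08 0 0 0" --pt "1 0 0 0.05 0 0 0" --pt "1 0 0 0.0336 0 0 0" --pt "1 0 0 0 0 0 0" --pt "1 0 0 0 0 0 0"

```text
clock: 5.1
eef_pos: [475.7, 264.0, 188.8]
tool_rot: [3.14, 0.001, 2.613]
force: [0.2, 0.5, -0.3]
width: 85.4
gripper_force: 0.0
```

```bash
python3 go.py 475.4 263.5 188 150; python3 - <<'E'
from h import *
im=get_image("side"); a=im["pixels"][140:280,160:330]; cv2.imwrite("pics/d.png",cv2.resize(a[...,::-1],None,fx=3,fy=3))
E
```

```text
t 5.1 p [475.7 264.  188.8] rpy [1.7991e+02 5.0000e-02 1.4970e+02] q [-0.32  0.84 -0.37  1.95  0.64  0.47 -0.12] F [ 0.2  0.5 -0.3] T [-0.    0.01  0.01] w 85.4 g 0.0
shift [ 0.     -0.0011  0.0017] turn [ 0.0008  0.0004 -0.0026]
```

View pics/d.png

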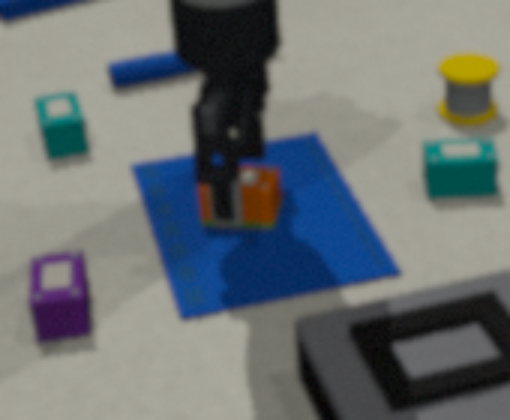

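The gripper straddles the module: the near finger is at (228,190), in front of the orange body. Closing now.

jog_arm --pt "-1 0 0 0 0 0 0" --pt "-1 0 0 0 0 0 0" --pt "-1 0 0 0 0 0 0" --pt "-1 0 0 0 0 0 0" --pt "-1 0 0 0 0 0 0" --pt "-1 0 0 0 0 0 0" --pt "-1 0 0 0 0 0 0" --pt "-1 0 0 0 0 0 0"

```text
clock: 6.15
eef_pos: [475.6, 264.0, 188.6]
tool_rot: [3.14, 0.001, 2.613]
force: [0.1, 0.3, 4.9]
width: 34.8
gripper_force: 61.2
```

jog_arm --pt "-1 0 0 -0.02 0 0 0" --pt "-1 0 0 -0.05 0 0 0" --pt "-1 0 0 -0.06 0 0 0" --pt "-1 0 0 -0.05 0 0 0" --pt "-1 0 0 -0.02 0 0 0" --pt "-1 0 0 0 0 0 0"

```text
clock: 6.9
eef_pos: [475.3, 263.5, 288.2]
tool_rot: [3.141, 0.0, 2.613]
force: [-0.4, 0.5, -2.5]
width: 35.1
gripper_force: 60.3
```

```bash
python3 go.py 518.5 5.3 290 176; python3 - <<'E'
from m import *
for n in("top","side"):
    im=get_image(n); C=cloud(im); P=im["pixels"].astype(int); X,Y,Z=C[...,0],C[...,1],C[...,2]
    r=(P[...,0]>1.6*P[...,2])&(np.hypot(X-475,Y-264)<60)&(Z>60); print(n,r.sum(),np.percentile(Z[r],[2,50,98]), fit(C[r]) if r.sum()>3 else "")
    if n=="side": cv2.imwrite("pics/e.png",cv2.resize(P.astype(np.uint8)[80:240,150:330,::-1],None,fx=3,fy=3))
E
```

```text
t 6.9 p [475.3 263.5 288.2] rpy [1.7997e+02 3.0000e-02 1.4969e+02] q [-0.23  0.69 -0.51  1.91  0.52  0.67 -0.02] F [-0.4  0.5 -2.5] T [ 0.01 -0.03 -0.05] w 35.1 g 60.3
shift [-0.3352 -0.4022 -0.0036] turn [ 2.000e-04  3.000e-04 -2.296e-01]Traceback (most recent call last):
  File "<stdin>", line 4, in <module>
    return _quantile_unchecked(
        a, q, axis, out, overwrite_input, method, keepdims, weights)
    return _ureduce(a,
                    func=_quantile_ureduce_func,
    ...<5 lines>...
                    overwrite_input=overwrite_input,
                    method=method)
    r = func(a, **kwargs)
    result = _quantile(arr,
                       quantiles=q,
    ...<2 lines>...
                       out=out,
                       weights=wgt)
    slices_having_nans = np.isnan(arr[-1, ...])
                                  ~~~^^^^^^^^^
IndexError: index -1 is out of bounds for axis 0 with size 0
```

Held: the width is 35 mm and the wrist carries the weight. Next, carry it to above the nest.

jog_arm --pt "-1 -0.02 -0.024 0 0 0 0" --pt "-1 -0.048 -0.058 0 0 0 0" --pt "-1 -0.06 -0.072 0 0 0 0" --pt "-1 -0.06 -0.072 0 0 0 0" --pt "-1 -0.06 -0.072 0 0 0 0" --pt "-1 -0.048 -0.058 0 0 0 0" --pt "-1 -0.0392 -0.0462 0 0 0 0" --pt "-1 0 0 0 0 0 -0.075" --pt "-1 0 0 0 0 0 -0.085" --pt "-1 0 0 0 0 0 -0.0696"

```text
clock: 8.2
eef_pos: [517.9, 4.0, 286.9]
tool_rot: [-3.141, -0.002, 3.076]
force: [0.7, -0.3, -1.1]
width: 35.0
gripper_force: 60.2
```

jog_arm --pt "-1 0 0 0 0 0 0" --pt "-1 0 0 0 0 0 0"

```text
clock: 8.45
eef_pos: [518.2, 4.8, 287.4]
tool_rot: [-3.141, -0.001, 3.069]
force: [-0.5, -0.6, -2.3]
width: 35.1
gripper_force: 60.2
```

```bash
python3 go.py 518.5 5.3 240 176; python3 - <<'E'
from m import *
im=get_image("side"); C=cloud(im); P=im["pixels"].astype(int); X,Y,Z=C[...,0],C[...,1],C[...,2]
r=(P[...,0]>1.6*P[...,2])&(np.hypot(X-518,Y-5)<70)&(Z>60); print(r.sum())
if r.sum()>5: print(np.percentile(Z[r],[2,50,98]), fit(C[r]))
cv2.imwrite("pics/e.png",cv2.resize(P.astype(np.uint8)[150:350,230:430,::-1],None,fx=3,fy=3))
E
```

```text
t 8.45 p [518.2   4.8 287.4] rpy [-1.7998e+02 -6.0000e-02  1.7584e+02] q [ 0.37  0.7  -0.67  1.98  0.67  0.7   0.78] F [-0.5 -0.6 -2.3] T [-0.01 -0.02  0.02] w 35.1 g 60.2
shift [-0.0005  0.0011  0.0948] turn [-0.0002 -0.0005 -0.0014]
575
[106.05648375 127.74599636 160.0785272 ] (array([514. ,  -5.9]), 69.5, 47.6, -49.3)
```

View pics/e.png

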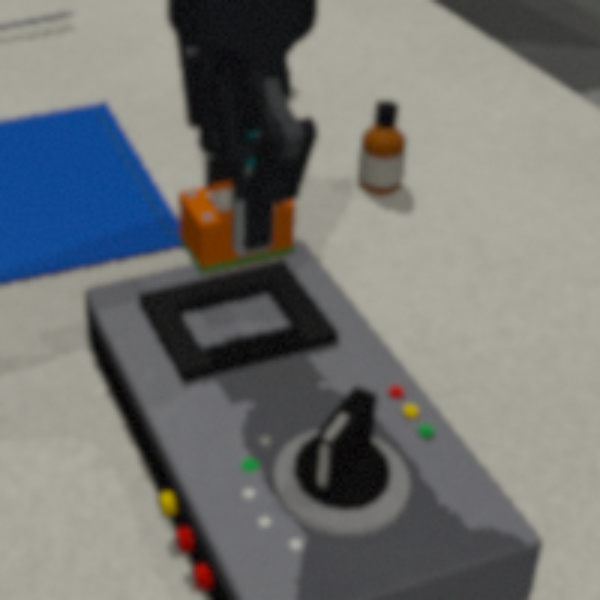

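The module is held level at about (237,225) in the crop, above the pocket at (238,320), and the selector is at rest. I'll check where the module sits in the gripper using the bottom corners of its near face.

```bash
python3 - <<'E'
from m import *
im=get_image("side"); hsv=cv2.cvtColor(im["pixels"],cv2.COLOR_RGB2HSV)
C=cloud(im); P=im["pixels"].astype(int); X,Y,Z=C[...,0],C[...,1],C[...,2]
r=(hsv[...,1]>150)&(hsv[...,0]<60)&(Z>90)&(Z<145)&(np.hypot(X-518,Y-5)<60); r=big(r)
sub=px(r); uv=onplane(im,sub,102.8)
for y in (-13,):  # near face: intersect rays with the near-face plane
    s=slopes(im,sub);R=np.array(im["R"]);c=-R.T@np.array(im["t"]);d=np.c_[s,np.ones(len(s))]@R
    a=np.radians(-4.1); nx=np.array([-np.sin(a),np.cos(a),0]); ex=np.array([np.cos(a),np.sin(a),0]); o=np.array([518.2,4.8,0])
    k=(((o-c)@nx)-18)/(d@nx); Q=c+d*k[:,None]; ux=(Q-o)@ex
    for z0 in (104,108,112,116,124,130): 
        q=ux[abs(Q[:,2]-z0)<2]; print(z0,q.min().round(1),q.max().round(1),len(q))
q=C[r]; f=((q-o)@nx<-14); print("cloud near face x",np.percentile((q[f]-o)@ex,[1,99]).round(1),"y",np.median((q[f]-o)@nx).round(1),"zmin",np.percentile(q[f][:,2],1))
E
```

```text
104 -26.1 -10.2 5
108 -27.9 -4.8 24
112 -29.6 -8.5 25
116 -31.4 -10.3 24
124 -36.5 -12.2 30
130 -38.2 -12.3 32
cloud near face x [-29.4  -8.1] y -18.1 zmin 106.06770744981405
```

jog_arm --pt "-1 -0.0005 0.001 0.03 0 0 -0.0014" --pt "-1 0 0 0.03 0 0 0" --pt "-1 0 0 0.02 0 0 0" --pt "-1 0 0 0.01 0 0 0" --pt "-1 0 0 0.004 0 0 0" --pt "-1 0 0 0.004 0 0 0" --pt "-1 0 0 0.004 0 0 0" --pt "-1 0 0 0 0 0 0"

```text
clock: 9.55
eef_pos: [519.0, 6.1, 237.1]
tool_rot: [3.141, 0.001, 3.075]
force: [0.4, 0.1, -2.3]
width: 35.0
gripper_force: 60.3
```

```bash
python3 go.py 518.5 5.3 230 176
```

```text
t 9.55 p [519.    6.1 237.1] rpy [1.7997e+02 4.0000e-02 1.7618e+02] q [ 0.32  0.77 -0.59  2.01  0.77  0.6   0.7 ] F [ 0.4  0.1 -2.3] T [ 0.14 -0.02 -0.02] w 35.0 g 60.3
shift [ 0.0009 -0.0018  0.0142] turn [0.0003 0.0004 0.0016]
```

jog_arm --pt "-1 0.0004 -0.0008 0.003 0 0 0" --pt "-1 0 0 0.003 0 0 0" --pt "-1 0 0 0.003 0 0 0" --pt "-1 0 0 0.003 0 0 0" --pt "-1 0 0 0 0 0 0"

```text
clock: 10.18
eef_pos: [518.8, 6.0, 230.9]
tool_rot: [3.14, 0.001, 3.075]
force: [1.5, 3.3, -2.9]
width: 34.9
gripper_force: 60.4
```

```bash
python3 go.py 518.5 5.3 230 176
```

```text
t 10.175 p [518.8   6.  230.9] rpy [1.7993e+02 4.0000e-02 1.7619e+02] q [ 0.31  0.78 -0.58  2.01  0.78  0.58  0.69] F [ 1.5  3.3 -2.9] T [ 0.85 -0.36 -0.09] w 34.9 g 60.4
shift [ 0.0006 -0.0015  0.0017] turn [0.0006 0.0003 0.0016]
```

jog_arm --pt "-1 0 -0.001 0.002 0 0 0" --pt "-1 0 0 0.002 0 0 0" --pt "-1 0 0 0 0 0 0"

```text
clock: 10.55
eef_pos: [518.7, 6.0, 229.6]
tool_rot: [3.14, 0.001, 3.075]
force: [-0.4, 5.9, 4.7]
width: 35.0
gripper_force: 61.2
```

```bash
python3 go.py 518.5 5.3 230 176
```

```text
t 10.55 p [518.7   6.  229.6] rpy [1.7992e+02 7.0000e-02 1.7621e+02] q [ 0.31  0.78 -0.58  2.01  0.78  0.58  0.69] F [-0.4  5.9  4.7] T [ 1.1   0.07 -0.09] w 35.0 g 61.2
shift [ 0.0004 -0.0014 -0.0008] turn [0.0007 0.0006 0.0018]
```

jog_arm --pt "-1 0 0.002 0.001 0 0 0" --pt "-1 0 0 0 0 0 0"

```text
clock: 10.8
eef_pos: [518.7, 6.4, 229.6]
tool_rot: [-3.141, 0.001, 3.075]
force: [-0.4, 3.2, 10.5]
width: 35.1
gripper_force: 62.1
```

jog_arm --pt "-0.1 0 0 0 0 0 0" --pt "-0.1 0 0 0 0 0 0" --pt "0.3 0 0 0 0 0 0" --pt "0.6 0 0 0 0 0 0" --pt "0.6 0 0 0 0 0 0" --pt "0.6 0 0 0 0 0 0"

```text
clock: 11.55
eef_pos: [518.6, 6.0, 228.4]
tool_rot: [-3.141, -0.0, 3.075]
force: [-0.2, -0.6, -0.1]
width: 68.7
gripper_force: 0.0
```

```bash
python3 go.py 518.5 5.3 330 176
```

```text
t 11.55 p [518.6   6.  228.4] rpy [-1.7999e+02 -1.0000e-02  1.7617e+02] q [ 0.31  0.79 -0.58  2.01  0.78  0.58  0.69] F [-0.2 -0.6 -0.1] T [ 0.05 -0.01  0.01] w 68.7 g 0.0
shift [ 1.000e-04 -1.400e-03 -2.033e-01] turn [-0.0001 -0.0001  0.0014]
```

jog_arm --pt "0.6 0 0 -0.03 0 0 0" --pt "0.6 0 0 -0.07 0 0 0" --pt "0.6 0 0 -0.07 0 0 0" --pt "0.6 0 -0.053 -0.03 0 0 0" --pt "0.6 0 -0.08 0 0 0 0" --pt "0.6 0 -0.08 0 0 0 0" --pt "0.6 0 -0.06 0 0 0 -0.08" --pt "0.6 0 0 0 0 0 -0.08" --pt "0.6 0 0 0 0 0 -0.08" --pt "0.6 0 0 0 0 0 -0.072"

```text
clock: 12.8
eef_pos: [509.4, -130.3, 329.5]
tool_rot: [-3.141, 0.0, -2.58]
force: [-0.1, 0.0, -0.2]
width: 68.1
gripper_force: 0.0
```

```bash
python3 go.py 509.3 -130.3 234.5 212; python3 - <<'E'
from m import *
for n in("top","side"):
    im=get_image(n); C=cloud(im); P=im["pixels"].astype(int); X,Y,Z=C[...,0],C[...,1],C[...,2]
    m=(Z>72)&(Z<90)&(np.hypot(X-518,Y-5)<45); m=m&(P.max(2)>70)
    if m.sum()>10: m=big(m);print(n,m.sum(),np.median(Z[m]),fit(C[m]),fit(onplane(im,px(m),79)))
cv2.imwrite("pics/f.png",cv2.resize(P.astype(np.uint8)[150:350,230:430,::-1],None,fx=3,fy=3))
E
```

```text
t 12.8 p [ 509.4 -130.3  329.5] rpy [-1.7996e+02  3.0000e-02 -1.4781e+02] q [ 0.77  0.72 -0.92  1.92  0.74  0.88  1.6 ] F [-0.1  0.  -0.2] T [-0.06  0.01  0.01] w 68.1 g 0.0
shift [0.0002 0.0002 0.1899] turn [-0.0003  0.0002  0.0017]
top 334 79.6069595078626 (array([517.4,   3.9]), 55.8, 36.6, -4.2) (array([517.4,   4.3]), 55.7, 36.5, -4.6)
side 460 78.13293229192587 (array([515.9,   5.1]), 54.3, 40.4, -0.7) (array([ 5.147e+02, -1.000e-01]), 57.2, 44.5, -4.0)
```

View pics/f.png

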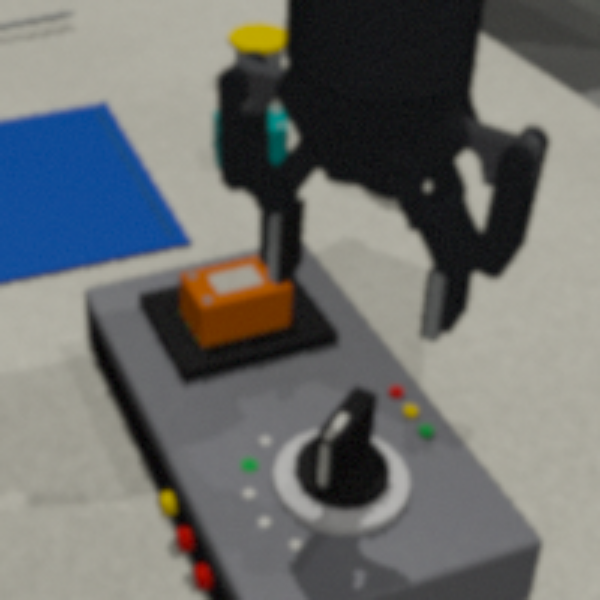

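The module is seated at (238,300) in the crop, with its top face at 79 mm and square in the nest. The selector is still at rest at (340,440) with the gripper above it. Descending to pinch.

jog_arm --pt "0.4 0 0 0.03 0 0 0.0017" --pt "0.4 0 0 0.06 0 0 0" --pt "0.4 0 0 0.05 0 0 0" --pt "0.4 0 0 0.03 0 0 0" --pt "0.4 0 0 0.02 0 0 0" --pt "0.4 0 0 0 0 0 0"

```text
clock: 13.65
eef_pos: [509.5, -130.0, 233.1]
tool_rot: [3.141, -0.0, -2.588]
force: [-0.4, 0.1, -0.0]
width: 59.7
gripper_force: 0.0
```

jog_arm --pt "-1 0 0 0 0 0 0" --pt "-1 0 0 0 0 0 0" --pt "-1 0 0 0 0 0 0" --pt "-1 0 0 0 0 0 0" --pt "-1 0 0 0 0 0 0" --pt "-1 0 0 0 0 0 0" --pt "-1 0 0 0 0 0 0" --pt "-1 0 0 0 0 0 0"

```text
clock: 14.65
eef_pos: [509.1, -129.1, 234.2]
tool_rot: [3.141, 0.0, -2.587]
force: [-3.6, 3.3, 5.5]
width: 13.3
gripper_force: 59.1
```

```bash
python3 go.py 509.3 -130.3 234.5 140
```

```text
t 14.65 p [ 509.1 -129.1  234.2] rpy [ 1.7995e+02  3.0000e-02 -1.4821e+02] q [ 0.68  0.84 -0.77  1.99  0.92  0.71  1.45] F [-3.6  3.3  5.5] T [0.53 0.54 0.1 ] w 13.3 g 59.1
shift [ 0.001  -0.0023 -0.0006] turn [ 6.000e-04 -1.000e-04  6.265e-01]
```

jog_arm --pt "-1 0 0.002 0 0 0 0" --pt "-1 0 0 0 0 0 0.04" --pt "-1 0 0 0 0 0 0.04" --pt "-1 0 0 0 0 0 0.04" --pt "-1 0 0 0 0 0 0.04" --pt "-1 0 0 0 0 0 0.04" --pt "-1 0 0 0 0 0 0"

```text
clock: 15.52
eef_pos: [508.8, -128.4, 234.2]
tool_rot: [3.141, 0.0, -2.988]
force: [-3.1, 1.8, 6.2]
width: 13.0
gripper_force: 59.2
```

```bash
python3 go.py 509.3 -130.3 234.5 140; python3 - <<'E'
from m import *
for n in("top","side"):
    im=get_image(n); C=cloud(im); P=im["pixels"].astype(int); X,Y,Z=C[...,0],C[...,1],C[...,2]
    if n=="side": cv2.imwrite("pics/g.png",cv2.resize(P.astype(np.uint8)[220:350,260:420,::-1],None,fx=4,fy=4))
E
```

```text
t 15.525 p [ 508.8 -128.4  234.2] rpy [ 1.7998e+02  2.0000e-02 -1.7118e+02] q [ 0.63  0.81 -0.68  1.99  0.84  0.65  1.12] F [-3.1  1.8  6.2] T [0.44 0.58 0.06] w 13.0 g 59.2
shift [-0.0004 -0.0039 -0.0007] turn [3.000e-04 1.000e-04 4.261e-01]
```

View pics/g.png

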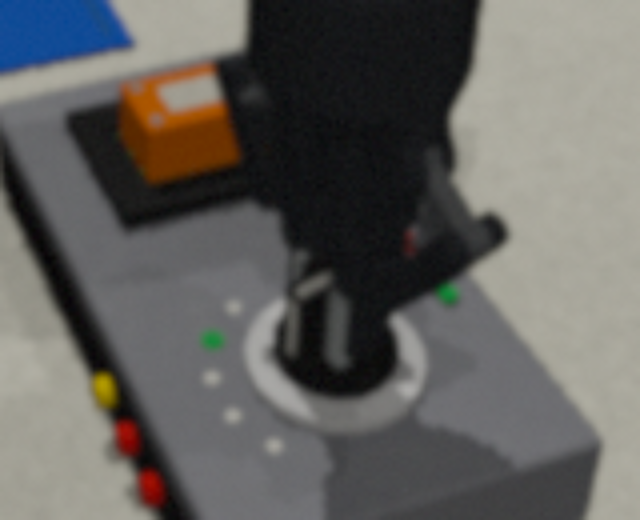

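The pinched bar is turning with the tool, its stripe at (300,320), and the module is still in the nest. The selector is at about the first stop.

jog_arm --pt "-1 0 0 0 0 0 0.04" --pt "-1 0 0 0 0 0 0.04" --pt "-1 0 0 0 0 0 0.04" --pt "-1 0 0 0 0 0 0.04" --pt "-1 0 0 0 0 0 0.04" --pt "-1 0 0 0 0 0 0.04" --pt "-1 0 0 0 0 0 0.04" --pt "-1 0 0 0 0 0 0.04" --pt "-1 0 0 0 0 0 0.04" --pt "-1 0 0 0 0 0 0"

```text
clock: 16.88
eef_pos: [508.9, -127.5, 234.2]
tool_rot: [3.14, -0.0, 2.576]
force: [-2.1, 4.0, 6.9]
width: 13.1
gripper_force: 59.2
```

```bash
python3 go.py 509.3 -130.3 234.5 139.8
```

```text
t 16.875 p [ 508.9 -127.5  234.2] rpy [ 1.7990e+02 -2.0000e-02  1.4761e+02] q [ 0.51  0.76 -0.49  1.99  0.67  0.55  0.56] F [-2.1  4.   6.9] T [0.89 0.53 0.05] w 13.1 g 59.2
shift [-0.0036 -0.0043 -0.0007] turn [ 0.0009 -0.0003  0.0682]
```

jog_arm --pt "-1 0 0 0 0 0 0.03" --pt "-1 0 0 0 0 0 0.025" --pt "-1 0 0 0 0 0 0.012" --pt "-1 0 0 0 0 0 0" --pt "-1 0 0 0 0 0 0" --pt "-1 0 0 0 0 0 0"

```text
clock: 17.62
eef_pos: [509.0, -127.4, 234.2]
tool_rot: [3.139, -0.001, 2.443]
force: [-2.0, 4.5, 6.6]
width: 13.4
gripper_force: 59.4
```

```bash
python3 go.py 509.3 -130.3 234.5 139.8; python3 - <<'E'
from m import *
for n in("top","side"):
    im=get_image(n); C=cloud(im); P=im["pixels"].astype(int); X,Y,Z=C[...,0],C[...,1],C[...,2]
    m=(Z>72)&(Z<86)&(np.hypot(X-518,Y-5)<40)&(P[...,0]>1.1*P[...,2]); print(n,m.sum(),np.median(Z[m]) if m.sum() else "")
cv2.imwrite("pics/h.png",cv2.resize(P.astype(np.uint8)[220:350,260:420,::-1],None,fx=4,fy=4))
E
```

```text
t 17.625 p [ 509.  -127.4  234.2] rpy [ 1.7988e+02 -4.0000e-02  1.3999e+02] q [ 0.49  0.75 -0.46  1.99  0.63  0.54  0.46] F [-2.   4.5  6.6] T [0.91 0.48 0.14] w 13.4 g 59.4
shift [-0.0041 -0.004  -0.0007] turn [ 0.0011 -0.0003  0.0017]
top 303 79.84307351767697
side 477 78.13661936267488
```

View pics/h.png

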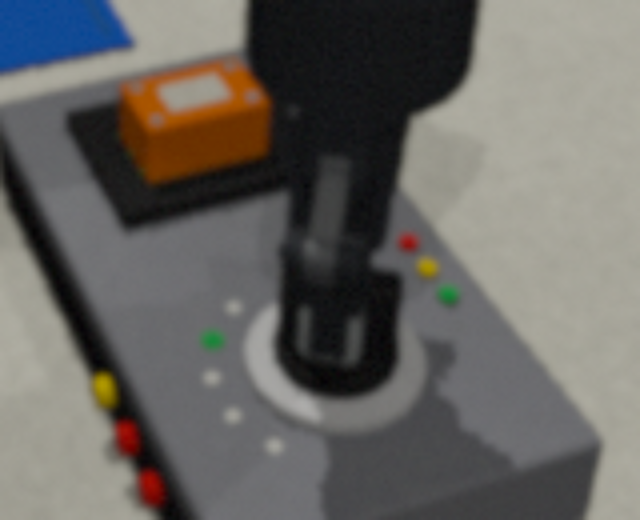

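The module is still seated at (195,120), its top at 79 mm. The bar is pinched flush: the width is unchanged at 13.4 mm, so it has not slipped against the pads. The tool has turned 1.253 rad, against 1.257 rad for the third stop. Handing in.

```bash
python3 -c "
from cell import *
print(finish_job())"
```

```text
the job is handed in; nothing more can be done
None
```

I set the module down in the nest and let go of it, then turned the selector to the third stop (about 1.25 rad by the tool's turn) and handed the job in while still gripping it; no verdict came back.

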